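# Check a soap pump and snap its overcap on

### The job

One foam-soap bottle on the pantry table still has no cap: push its pump head all the way down and let it spring back up to check that it works, then fit the loose overcap over the pump and press it down until it clicks fully home on the bottle. After the click keep a firm push down on the cap, and finish while still holding that push, with the bottle standing upright on the table. Leave the finished bottle, the food can and the lantern standing where they are.

Things in the scene. Friction and masses are not known exactly. Their poses are not given: they have to be found in the camera images.
- bottle: white foam-soap bottle without a cap, loose, standing on the table, about 0.3 kg. Round body 62 mm across, 98 mm tall, then a sloping shoulder up to a flat ledge 51 mm across at 112 mm; on it stands the ribbed pump collar, 35.6 mm across, 112 to 134 mm high, top edge bevelled to 30 mm; above it the pump head. Origin at the centre of the underside, z up, turned any way about z
- bottle_seat (a point): centre of the bottle's ledge, 112 mm above its underside: the cap is home when its mouth's centre is here. The collar has four sprung snap bumps 6 mm above the ledge: the cap's bead meets them about 10 mm before home, needs about 9 to 16 N to pass them, snaps over about 5 mm before home with a sharp drop of force, then stops firmly on the ledge
- pump_top (a point): centre of the flat top of the pump head (29 mm diameter, 16 mm high, with a short spout nose reaching 16.5 mm from the axis towards the bottle's -x); 164 mm above the bottle's underside while up; it moves with the head
- pump (a joint): pump head's travel in m, 0 up, 0.012 pushed fully down; it is sprung: about 3 N starts it, about 8 N holds it fully down, and it comes back up by itself
- cap: white round overcap of stiff plastic, loose, about 25 g, standing mouth down on the table: 48 mm outside diameter, 60 mm tall, closed flat top, inside 44 mm wide and 57 mm deep, with a snap bead in the mouth that leaves 38.6 mm. Origin at the centre of the mouth (its underside), z up; its yaw does not matter. It goes straight down over pump head and collar
- cap_top (a point): centre of the cap's closed top, 60 mm above its mouth; 172 mm above the bottle's underside when home, with 5 mm left inside above the raised pump head
- done_bottle: finished bottle of the same kind with its overcap already on, 62 mm diameter, 172 mm tall; origin at the centre of its underside. Leave it alone
- can: food can, 73 mm diameter, 108 mm tall; origin at the centre of its underside. Leave it alone
- lantern: camping lantern, 84 mm diameter, about 140 mm tall; origin at the centre of its underside. Leave it alone
Things that resemble listed ones, but are neither listed nor needed, are in the scene too. Leave any orange or purple look-alike of the bottle alone.

How it is judged:
By the outcome, as a careful person would: the job done as asked, in the order asked, and still so for the second after the job is handed in, while the arm keeps its last pose, push and grip.
It also fails if it takes over 58 s, if anything falls off the work surface, if the arm or the gripper's body presses on something with over 40 N, if the wrist force passes 120 N, or if a joint passes its speed limit or range.

### The arm

A 6-joint arm with a two-finger parallel gripper is mounted at the origin on the work surface. World frame = base frame: x ahead of the robot, y to its left, z up, the work surface at z = 0. Lengths are in m, angles in rad, forces in N, time in s.
With the tool pointing down it reaches from about 0.325 to 0.9 m from the base axis. Payload 6.1 kg.
Tool frame: the origin (TCP) lies at the centre of the arm's flange, where the gripper is bolted on; the fingertips stand bot.tips_ahead ahead of it and the grasp point (between the pads) lies 164 mm ahead of it (bot.tips_ahead is the distance from the TCP to the fingertips, in m); z points along the fingers, y is the line along which they close (so a half turn about z gives the same grasp; the last joint's range is limited). The gripper opens to 87 mm and grips with 3 to 60 N. Pads are 19 mm wide; open, the fingers measure 117 mm over their backs; the gripper's body (75 mm by 190 mm) begins 51 mm behind the grasp point.
Start: joints at [-1.456, 0.22, 1.526, -0, 1.395, -0.126], TCP at [0.149, -0.607, 0.405] pointing down, gripper open.
Joint ranges: [-2.98, 2.98], [-0.91, 2.08], [0.09, 2.57], [-1.24, 4.39], [0.2, 2.65], [-2.68, 2.68]. Speed limits (rad/s): [2.57, 2.57, 3.01, 3.14, 3.14, 3.14].

### API

Orientations are given as [roll, pitch, yaw] about the fixed x, y, z axes, in that order (R = Rz(yaw) Ry(pitch) Rx(roll)).
In Python, from bench import bot gives the robot as it stands. The module is installed in compiled form; this text tells all that it offers.
- The arm moves only by the tool move_arm, never from a script. Its argument "deltas" is a list of rows, each a list of 5 numbers: the opening, from -1 (shut) to 1 (fully open), then the shift along the tool's x, y, z in mm, then the turn about the tool's z in degrees. In form: [[grip, tx, ty, tz, spin], ...]. A call has 1 to 5 rows; each row shifts and turns the commanded pose from where the row before left it, along the tool's axes as they then stand; what a row does not reach is not made up. A row lasts 1/8 s, in which the tool goes at most 62.5 mm and 10.7 degrees, less where a joint would pass 70% of its speed; a pose out of reach is approached as far as the arm can. A call with a gripper value outside its range is refused whole. The fingers move at their own pace and stop on an object; "grip_force" is the grip in N (left out, the last holds). Time passes only in rows, so rows that do not move let the fingers close. It gives the time, the measured TCP pose, the force, the opening and the grip force at its end, in the units of the state.
- bot.observe(): the state, without advancing time (a new reading comes with each control period).
- bot.grab_frame(name): name is "scene" or "top" or "wrist"; returns a dict with "pixels" (400x640x3 uint8, red, green, blue), "camera_matrix" (3x3 intrinsics, pixels), "T" (4x4, takes a point from camera to world coordinates); the wrist camera has in their place "tool_from_camera" (4x4, takes a point from camera to tool coordinates, whose origin is the TCP and whose axes are the flange's). Camera axes: x right, y down, z forward; pixel columns grow to the right and rows downward; lengths in m; the calibration is good to about 2 mm. A picture is of the moment at which its call begins: read the wrist's pose just before it. There is no depth.
- bot.hand_in(): hands the job in; it is judged then, once.
The state is a dict: "clock": time; "qpos": joint angles; "dq": joint speeds; "joint_efforts": joint torques, N m; "tcp_pos": TCP position; "tcp_rot": TCP orientation; "contact_force": force on the tool from outside, world axes, zero at the start; "moment": the same for the moment, N m; "width": opening from 0.0 (shut) to 1.0 (fully open); "finger_force": force on a finger pad.
Only numpy, scipy, OpenCV 4.12 (cv2) and the standard library are available. Lean on these libraries where they do the work, as an engineer would, in place of code of your own. Each camera call takes 0.05 s, during which the arm holds its last target. There are 200 camera calls.

## Working session

There is one attempt and no reset: what is moved stays moved. The work goes in short steps, Python scripts to look and compute and a tool call to move; the robot and the scene stay as the last step left them, time stands still between calls to the robot, and variables do not carry over. Pictures are saved under pics/ and viewed, at most 10 in all, crops included, and the job is handed in when it is done.

Besides the shell and the picture viewer there is one more tool, called after "Emit:" as a command line: name --pt "numbers of a row" for each row, then --argument value for the rest. move_arm: Moves the arm, as the interface text tells. Its arguments: {"type":"object","properties":{"deltas":{"type":"array"},"grip_force":{"type":"number"}},"required":["deltas"]}

```bash
mkdir -p pics; python3 - <<'E'
from bench import bot
import cv2,numpy as np,json
s=bot.observe();print(s['tcp_pos'],s['tcp_rot'],s['width'],s['contact_force'],bot.tips_ahead)
for n in("scene","top"):
    f=bot.grab_frame(n);cv2.imwrite(f'pics/{n}0.png',f['pixels'][:,:,::-1]);np.savez(f'{n}.npz',K=f['camera_matrix'],T=f['T'],p=f['pixels'])
    print(n,np.round(f['camera_matrix'],1).tolist(),np.round(f['T'],3).tolist())
E
```

```text
[ 0.14903243 -0.60669446  0.40363475] [-3.13964972e+00 -2.41542458e-04  2.40819883e-01] 1.0006337140018182 [0.70723779 0.20080936 0.82050382] 0.1822
scene [[466.5, 0.0, 310.1], [0.0, 466.5, 201.8], [0.0, 0.0, 1.0]] [[-0.267, 0.747, -0.609, 1.234], [0.964, 0.197, -0.18, 0.194], [-0.015, -0.635, -0.773, 0.909], [0.0, 0.0, 0.0, 1.0]]
top [[486.1, 0.0, 315.6], [0.0, 486.1, 182.8], [0.0, 0.0, 1.0]] [[-0.001, -0.996, 0.086, 0.467], [-1.0, 0.002, 0.006, -0.015], [-0.006, -0.086, -0.996, 1.521], [0.0, 0.0, 0.0, 1.0]]
```

View pics/scene0.png

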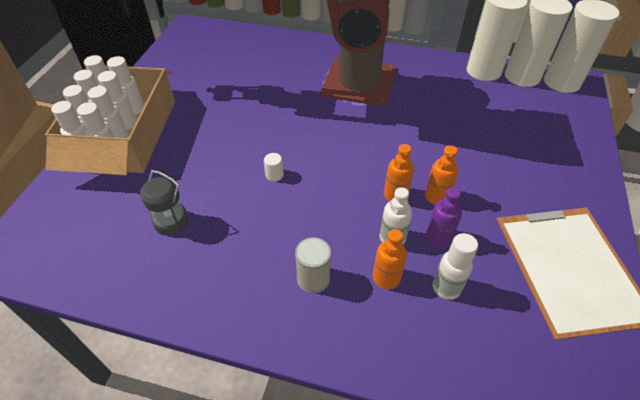

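View pics/top0.png

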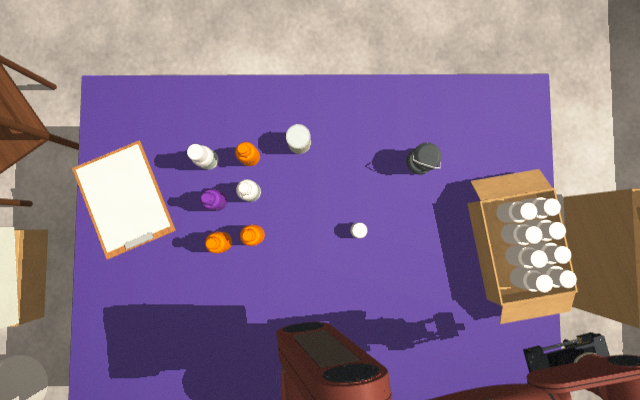

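The candidates for the bottle are:
- White uncapped bottle: scene (396,215), top (248,190). It is the only white one with a bare pump.
- Capped white bottle (done_bottle): scene (457,265), top (202,156).
- Orange look-alikes: scene (400,170), (443,175) and (390,260).
- Purple look-alike: scene (446,220).

The candidates for the cap are:
- Loose white cap: scene (274,167), top (359,230).
- White capped items in the carton: left in the scene view. They are not loose, so I rule them out.

I choose the bare-pump bottle and the loose cap, and will check that choice in a crop.

```bash
cat > h.py <<'E'
import numpy as np,cv2
def ray(K,T,uv):
    d=T[:3,:3]@np.linalg.solve(K,[uv[0],uv[1],1.]);return T[:3,3],d
def onz(K,T,uv,z):
    o,d=ray(K,T,uv);return o+d*(z-o[2])/d[2]
def proj(K,T,P):
    c=T[:3,:3].T@(np.array(P)-T[:3,3]);p=K@c;return p[:2]/p[2]
def white(p,box,thr=110):
    x0,y0,x1,y1=box;c=p[y0:y1,x0:x1]
    h=cv2.cvtColor(c,cv2.COLOR_RGB2HSV);m=((h[...,1]<70)&(h[...,2]>thr)).astype(np.uint8)
    return m
E
python3 - <<'E'
from h import *
t=np.load('top.npz');s=np.load('scene.npz')
for nm,d,box in(('captop',t,(340,215,380,245)),('capscene',s,(255,145,295,190)),('bottop',t,(230,172,268,208)),('botscene',s,(375,180,420,250))):
    m=white(d['p'],box);n,l,st,c=cv2.connectedComponentsWithStats(m)
    for i in range(1,n):
        if st[i,4]>20: print(nm,st[i]+[box[0],box[1],0,0,0],c[i]+box[:2])
for nm,c in(('cap top z.06',(359.5,230)),):
    print(nm,onz(t['K'],t['T'],c,.06))
a=t['p'][165:215,215:275];b=s['p'][180:250,360:430]
im=np.hstack([cv2.resize(a,(480,400),interpolation=2),cv2.resize(b,(300,400) if 0 else (320,400),interpolation=2)])
cv2.imwrite('pics/crop1.png',im[:,:,::-1])
E
```

```text
captop [350 222  18  17 218] [358.73394495 229.81192661]
capscene [263 152  20  29 484] [272.91735537 166.29958678]
bottop [236 179  25  23 432] [248.15972222 189.97916667]
botscene [ 379  188   33   54 1022] [395.59980431 213.09980431]
cap top z.06 [ 0.45230571 -0.13671284  0.06      ]
```

View pics/crop1.png

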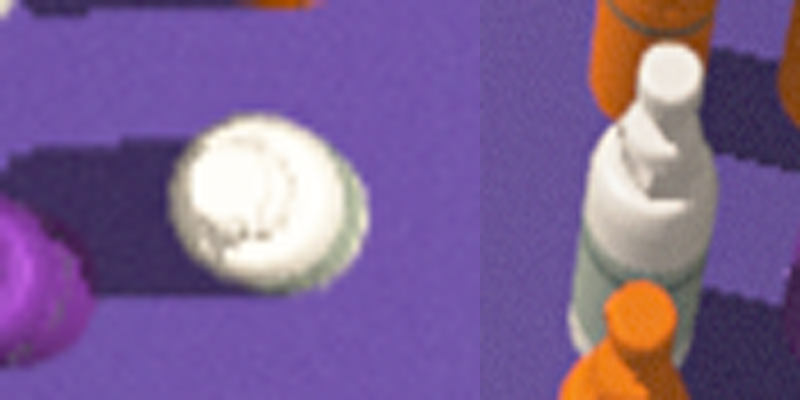

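The crop confirms a white bottle with a bare pump and no cap. The pump-top centre is at about top (243.5,188.5) and scene (401.8,192.5). Next I triangulate it and work out the neighbours' positions.

```bash
python3 - <<'E'
from h import *
t=np.load('top.npz');s=np.load('scene.npz')
def tri(a,b):
    A=[];B=[]
    for d,uv in((t,a),(s,b)):
        o,r=ray(d['K'],d['T'],uv);r/=np.linalg.norm(r);M=np.eye(3)-np.outer(r,r);A.append(M);B.append(M@o)
    return np.linalg.lstsq(np.vstack(A),np.hstack(B),rcond=None)[0]
print('pump',tri((243.5,188.5),(401.8,192.5)),onz(t['K'],t['T'],(243.5,188.5),.164),onz(s['K'],s['T'],(401.8,192.5),.164))
print('cap',tri((358.7,229.8),(274,157)), onz(t['K'],t['T'],(359.5,229.8),.06),onz(s['K'],s['T'],(274,157),.06))
# bottle silhouette consistency
for n,d in(('t',t),('s',s)):
  print(n,[proj(d['K'],d['T'],P).round(1) for P in((.5,.12,0),(.5,.12,.164))])
for n,uv in(('orT',(245,149)),('orB',(257,233)),('orB2',(223,241)),('pur',(206,197)),('done',(194,151))):
  print(n,onz(t['K'],t['T'],uv,.164).round(3))
E
```

```text
pump [0.56969202 0.19799234 0.15834969] [0.56945098 0.19580605 0.164     ] [0.57433708 0.19923731 0.164     ]
cap [ 0.45241633 -0.13213345  0.06630493] [ 0.45290097 -0.13671813  0.06      ] [ 0.44613355 -0.13284662  0.06      ]
t [array([275.6, 214.6]), array([270.4, 213.3])]
s [array([365.4, 207.2]), array([371.1, 161. ])]
orT [0.681 0.193 0.164]
orB [0.445 0.157 0.164]
orB2 [0.423 0.251 0.164]
pur [0.546 0.301 0.164]
done [0.676 0.337 0.164]
```

Emit:
move_arm --pt "1 0 0 -50 0" --pt "1 0 0 -50 0" --pt "1 40 -38 0 0" --pt "1 40 -38 0 0" --pt "1 40 -38 0 0"

```text
clock: 0.72
tcp_pos: [0.2389, -0.4662, 0.5043]
tcp_rot: [-3.141, -0.0, 0.24]
contact_force: [1.0, 0.6, -0.6]
width: 0.995
finger_force: 0.0
```

Emit:
move_arm --pt "1 40 -38 0 0" --pt "1 40 -38 0 0" --pt "1 40 -38 0 0" --pt "1 40 -38 0 0" --pt "1 40 -38 0 0"

```text
clock: 1.35
tcp_pos: [0.3878, -0.2337, 0.5045]
tcp_rot: [-3.141, 0.0, 0.24]
contact_force: [1.4, -0.3, -0.0]
width: 1.002
finger_force: 0.0
```

Emit:
move_arm --pt "1 29 -27 20 0" --pt "1 29 -27 20 0" --pt "1 29 -26 20 0" --pt "1 0 0 0 0" --pt "1 0 0 0 0"

```text
clock: 1.98
tcp_pos: [0.4526, -0.1372, 0.4448]
tcp_rot: [3.141, 0.001, 0.241]
contact_force: [0.3, -0.6, 1.3]
width: 1.003
finger_force: 0.0
```

```bash
cat > w.py <<'E'
from bench import bot
from h import *
from scipy.spatial.transform import Rotation as R
def wrist(name):
    s=bot.observe();f=bot.grab_frame('wrist')
    T=np.eye(4);T[:3,:3]=R.from_euler('xyz',s['tcp_rot']).as_matrix();T[:3,3]=s['tcp_pos']
    W=T@f['tool_from_camera'];K=f['camera_matrix'];np.savez(name+'.npz',K=K,T=W,p=f['pixels'])
    cv2.imwrite(f'pics/{name}.png',f['pixels'][:,:,::-1]);return s,K,W,f['pixels'],f['tool_from_camera']
def to_tool(s,P):
    return R.from_euler('xyz',s['tcp_rot']).as_matrix().T@(np.array(P)-s['tcp_pos'])
E
python3 - <<'E'
from w import *
s,K,W,p,tc=wrist('w1');print(s['tcp_pos'],np.round(K,1).tolist(),np.round(tc,3).tolist(),proj(K,W,(.452,-.135,.06)))
E
```

```text
[ 0.4526119  -0.1371869   0.44481161] [[347.7, 0.0, 321.3], [0.0, 347.7, 193.5], [0.0, 0.0, 1.0]] [[-0.0, -0.97, -0.244, 0.068], [1.0, -0.0, 0.001, 0.0], [-0.001, -0.244, 0.97, 0.021], [0.0, 0.0, 0.0, 1.0]] [318.65141125 171.47107723]
```

View pics/w1.png

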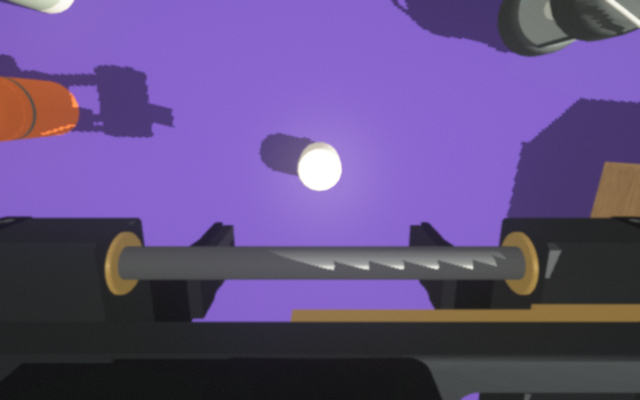

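The wrist view shows the loose cap with its top centred at about (320,168).

```bash
cat >> w.py <<'E'
def disc(K,W,mask,off,z,r,P0,edge='max'):
    """centre of a horizontal disc of radius r at height z: match mask x-extent and lowest row"""
    n,l,st,c=cv2.connectedComponentsWithStats(mask);i=1+np.argmax(st[1:,4]);x,y,w,h,a=st[i]
    m=np.array([off[0]+x+(w-1)/2,off[1]+y+h-1+.5]);P=np.array([P0[0],P0[1],z])
    th=np.linspace(0,2*np.pi,90)
    for _ in range(10):
        q=np.array([proj(K,W,P+[r*np.cos(a),r*np.sin(a),0]) for a in th])
        e=m-[(q[:,0].min()+q[:,0].max())/2,q[:,1].max()]
        P=onz(K,W,proj(K,W,P)+e,z)
    print('mask',st[i]+[off[0],off[1],0,0,0],'model w',np.ptp(q[:,0]).round(1));return P
E
python3 - <<'E'
from w import *
d=np.load('w1.npz');m=white(d['p'],(280,125,360,210),150)
print(disc(d['K'],d['T'],m,(280,125),.06,.024,(.452,-.135)))
E
```

```text
mask [ 297  142   45   49 1757] model w 45.2
[ 0.45517468 -0.13460656  0.06      ]
```

Emit:
move_arm --pt "-1 38 -53 0 0" --pt "-1 38 -53 0 0" --pt "-1 38 -53 0 0" --pt "-1 38 -53 0 0" --pt "-1 38 -53 0 0"

```text
clock: 2.65
tcp_pos: [0.5699, 0.1535, 0.446]
tcp_rot: [3.141, -0.002, 0.239]
contact_force: [0.8, -0.4, 1.1]
width: 0.519
finger_force: 0.0
```

Emit:
move_arm --pt "-1 10 -42 0 0" --pt "-1 0 0 0 0" --pt "-1 0 0 0 0" --pt "-1 0 0 0 0"

```text
clock: 3.15
tcp_pos: [0.569, 0.1945, 0.4452]
tcp_rot: [3.141, -0.001, 0.239]
contact_force: [0.2, -0.2, 0.1]
width: 0.063
finger_force: 0.0
```

```bash
python3 - <<'E'
from w import *
s,K,W,p,tc=wrist('w2');print(s['tcp_pos'],s['width'],proj(K,W,(.570,.197,.164)))
cv2.imwrite('pics/w2c.png',cv2.resize(p[60:240,200:440,::-1],(800,600),interpolation=cv2.INTER_CUBIC))
E
```

```text
[0.56895091 0.19450646 0.4451904 ] 0.06305676877025862 [317.83425339 194.23603836]
```

View pics/w2c.png

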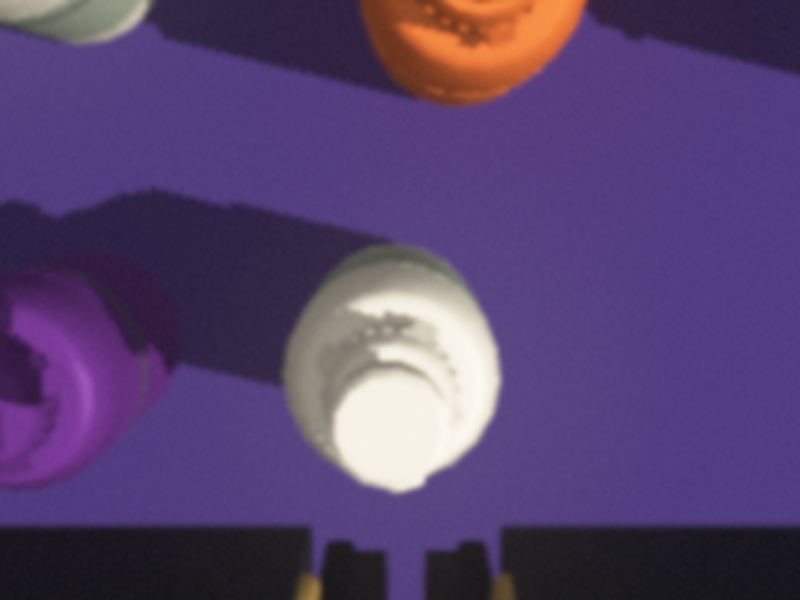

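The crop shows the bare pump head as a bright disc centred at about crop (390,428), which is (317,188) in the full frame. The nose points towards the robot. I refine this by threshold.

```bash
python3 - <<'E'
from w import *
d=np.load('w2.npz');K,W,p=d['K'],d['T'],d['p']
for thr in(225,235,242):
    m=(p[160:215,285:345].min(2)>thr).astype(np.uint8);n,l,st,c=cv2.connectedComponentsWithStats(m);i=1+np.argmax(st[1:,4])
    print(thr,st[i]+[285,160,0,0,0],c[i]+[285,160])
q=[proj(K,W,(.57+.0145*np.cos(a),.197+.0145*np.sin(a),.164)) for a in np.linspace(0,6.28,60)];print(np.ptp(q,axis=0))
for uv in((317,188.4),(317,189)): print(onz(K,W,uv,.164))
# body silhouette: widest x-extent centre
m=white(p,(270,125,360,215),90);n,l,st,c=cv2.connectedComponentsWithStats(m);i=1+np.argmax(st[1:,4]);print(st[i]+[270,125,0,0,0])
E
```

```text
225 [ 302  160   43   45 1154] [323.76863085 184.50259965]
235 [330 160  15  38 177] [338.47457627 179.59322034]Traceback (most recent call last):
  File "<stdin>", line 4, in <module>
    return _wrapfunc(a, 'argmax', axis=axis, out=out, **kwds)
    return bound(*args, **kwds)
ValueError: attempt to get argmax of an empty sequence
```

```bash
python3 - <<'E'
from w import *
d=np.load('w2.npz');K,W,p=d['K'],d['T'],d['p']
q=np.array([proj(K,W,(.57+.0145*np.cos(a),.197+.0145*np.sin(a),.164)) for a in np.linspace(0,6.28,60)]);print(np.ptp(q,axis=0))
for uv in((317,188.4),(317.3,189)): print(onz(K,W,uv,.164))
m=white(p,(270,125,360,215),90);n,l,st,c=cv2.connectedComponentsWithStats(m);i=1+np.argmax(st[1:,4]);print(st[i]+[270,125,0,0,0])
g=cv2.cvtColor(p,cv2.COLOR_RGB2GRAY);print(g[188,292:345].tolist());print(g[160:215,317].tolist())
# body rim candidates: shoulder (r31 @ .098) x-extent
q=np.array([proj(K,W,(.57+.031*np.cos(a),.197+.031*np.sin(a),.098)) for a in np.linspace(0,6.28,60)]);print(q.min(0),q.max(0))
E
```

```text
[37.48167218 36.34321609]
[0.57435639 0.19870868 0.164     ]
[0.57394915 0.19837327 0.164     ]
[ 285  133   66   75 3564]
[128, 136, 139, 139, 141, 142, 146, 164, 204, 233, 241, 241, 242, 242, 242, 242, 242, 242, 242, 242, 242, 243, 242, 241, 241, 242, 242, 242, 241, 242, 242, 242, 242, 242, 242, 242, 242, 242, 242, 244, 247, 248, 245, 241, 240, 242, 245, 246, 247, 244, 239, 228, 200]
[151, 155, 173, 206, 234, 242, 241, 229, 180, 141, 163, 196, 217, 231, 239, 242, 242, 242, 242, 242, 242, 242, 242, 242, 242, 242, 241, 242, 242, 242, 242, 242, 242, 243, 242, 242, 242, 242, 242, 242, 242, 241, 242, 240, 234, 225, 196, 146, 99, 84, 83, 82, 82, 82, 80]
[286.03860283 144.82342482] [350.7796937  208.37070367]
```

Emit:
move_arm --pt "-1 5 -2 30 0" --pt "-1 0 0 40 0" --pt "-1 0 0 20 0" --pt "-1 0 0 4 0" --pt "-1 0 0 0 0" --grip_force 10

```text
clock: 3.82
tcp_pos: [0.5735, 0.1992, 0.3519]
tcp_rot: [3.142, -0.002, 0.24]
contact_force: [-0.7, -0.2, -0.4]
width: 0.005
finger_force: 0.0
```

Emit:
move_arm --pt "-1 0 0 2 0" --pt "-1 0 0 2 0" --pt "-1 0 0 2 0" --pt "-1 0 0 2 0" --pt "-1 0 0 0 0"

```text
clock: 4.45
tcp_pos: [0.5733, 0.1995, 0.3433]
tcp_rot: [-3.142, -0.001, 0.241]
contact_force: [0.4, 0.1, 4.8]
width: 0.007
finger_force: 2.1
```

Emit:
move_arm --pt "-1 0 0 2 0" --pt "-1 0 0 2 0" --pt "-1 0 0 2 0" --pt "-1 0 0 2 0" --pt "-1 0 0 0 0"

```text
clock: 5.08
tcp_pos: [0.5733, 0.1995, 0.3354]
tcp_rot: [-3.142, -0.001, 0.241]
contact_force: [0.0, 0.2, 7.4]
width: 0.004
finger_force: 3.7
```

Emit:
move_arm --pt "-1 0 0 1 0" --pt "-1 0 0 1 0" --pt "-1 0 0 0 0"

```text
clock: 5.45
tcp_pos: [0.5735, 0.1995, 0.3346]
tcp_rot: [3.142, -0.002, 0.241]
contact_force: [-1.2, -0.2, 12.4]
width: 0.005
finger_force: 5.8
```

Emit:
move_arm --pt "-1 0 0 1 0" --pt "-1 0 0 0 0"

```text
clock: 5.7
tcp_pos: [0.5737, 0.1996, 0.3346]
tcp_rot: [3.141, -0.003, 0.241]
contact_force: [-3.1, -0.7, 15.9]
width: 0.002
finger_force: 7.8
```

Emit:
move_arm --pt "-1 0 0 -5 0" --pt "-1 0 0 -5 0" --pt "-1 0 0 -10 0" --pt "-1 0 0 -40 0" --pt "-1 0 0 -50 0"

```text
clock: 6.32
tcp_pos: [0.5724, 0.1992, 0.4404]
tcp_rot: [-3.141, 0.005, 0.241]
contact_force: [1.4, -0.5, -0.5]
width: 0.006
finger_force: 0.0
```

```bash
python3 - <<'E'
from w import *
s,K,W,p,tc=wrist('w3');print(s['tcp_pos'],s['contact_force'])
d=np.load('w2.npz')
for n,(KK,WW,pp) in (('a',(d['K'],d['T'],d['p'])),('b',(K,W,p))):
    m=white(pp,(270,125,360,215),90);k,l,st,c=cv2.connectedComponentsWithStats(m);i=1+np.argmax(st[1:,4]);print(n,st[i]+[270,125,0,0,0],proj(KK,WW,(.5735,.1975,.164)))
cv2.imwrite('pics/w3c.png',cv2.resize(p[60:240,200:440,::-1],(800,600),interpolation=cv2.INTER_CUBIC))
E
```

```text
[0.57244319 0.19920371 0.44043215] [ 1.43245877 -0.45292855 -0.49203652]
a [ 285  133   66   75 3564] [318.26539479 189.81096393]
b [ 289  135   66   78 3719] [323.36462501 194.96379055]
```

View pics/w3c.png

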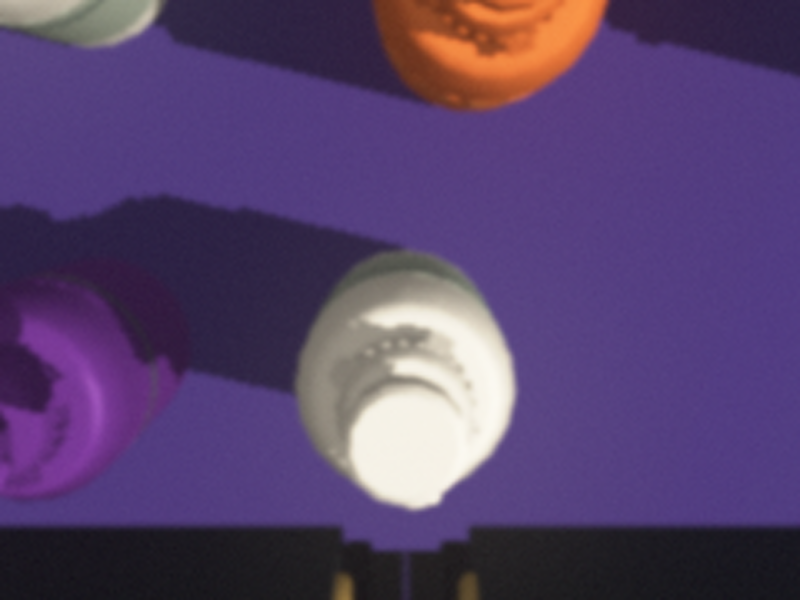

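The pump bottomed at 12 mm with about 16 N and sprang back: the head is at crop (406,446), as before. Next is the cap.

Emit:
move_arm --pt "-0.5 -38 59 0 0" --pt "0 -39 59 0 0" --pt "1 -39 59 0 0" --pt "1 -39 59 0 0" --pt "1 -38 60 0 0"

```text
clock: 7.0
tcp_pos: [0.4685, -0.097, 0.4412]
tcp_rot: [-3.141, 0.001, 0.241]
contact_force: [0.3, -1.4, -0.1]
width: 0.488
finger_force: 0.0
```

Emit:
move_arm --pt "1 0 0 20 0" --pt "1 0 0 20 0" --pt "1 0 0 20 0" --pt "1 0 0 0 0" --pt "1 0 0 0 0"

```text
clock: 7.62
tcp_pos: [0.4699, -0.0955, 0.3822]
tcp_rot: [3.141, -0.0, 0.241]
contact_force: [-0.2, 0.5, -0.5]
width: 0.981
finger_force: 0.0
```

```bash
python3 - <<'E'
from w import *
s,K,W,p,tc=wrist('w4');print(s['tcp_pos'],s['width'])
u=proj(K,W,(.455,-.135,.06)).astype(int);print(u)
b=(u[0]-45,u[1]-60,u[0]+45,u[1]+45);m=white(p,b,150);P=disc(K,W,m,b[:2],.06,.024,(.455,-.135));print(P,to_tool(s,P)*1000)
E
```

```text
[ 0.46985612 -0.09550976  0.38221257] 0.981093846610508
[359 210]
mask [ 331  173   54   62 2608] model w 53.0
[ 0.45522715 -0.13330408  0.06      ] [-23.26110361  33.17894179 322.21334497]
```

Emit:
move_arm --pt "1 -23 33 0 0" --pt "1 0 0 45 0" --pt "1 0 0 45 0" --pt "1 0 0 0 0" --pt "1 0 0 0 0"

```text
clock: 8.3
tcp_pos: [0.4562, -0.1333, 0.2938]
tcp_rot: [3.14, -0.002, 0.241]
contact_force: [1.2, 0.4, 1.3]
width: 1.001
finger_force: 0.0
```

```bash
python3 - <<'E'
from w import *
s,K,W,p,tc=wrist('w5');print(s['tcp_pos'],s['width'])
u=proj(K,W,(.455,-.134,.06)).astype(int);print(u)
b=(u[0]-60,u[1]-90,u[0]+60,u[1]+60);m=white(p,b,150);P=disc(K,W,m,b[:2],.06,.024,(.455,-.135));print(P,to_tool(s,P)*1000)
E
```

```text
[ 0.45617447 -0.13332796  0.29381178] 1.0006501148831548
[320 217]
mask [ 285  167   85   81 4773] model w 74.8
[ 0.45895163 -0.13715526  0.06      ] [  1.32718866   4.0106656  233.82143115]
```

Emit:
move_arm --pt "1 -1 0 45 0" --pt "1 0 0 40 0" --pt "1 0 0 0 0" --pt "0.5 0 0 0 0" --pt "0.2 0 0 0 0" --grip_force 30

```text
clock: 8.98
tcp_pos: [0.4557, -0.1339, 0.2093]
tcp_rot: [3.139, -0.004, 0.241]
contact_force: [0.1, 0.1, -1.3]
width: 0.852
finger_force: 0.0
```

Emit:
move_arm --pt "-1 0 0 0 0" --pt "-1 0 0 0 0" --pt "-1 0 0 0 0" --pt "-1 0 0 0 0"

```text
clock: 9.48
tcp_pos: [0.4545, -0.1334, 0.2071]
tcp_rot: [3.141, -0.0, 0.241]
contact_force: [-0.7, 0.0, 2.8]
width: 0.549
finger_force: 30.0
```

Emit:
move_arm --pt "-1 0 0 -30 0" --pt "-1 0 0 -55 0" --pt "-1 0 0 -55 0" --pt "-1 0 0 -55 0" --pt "-1 0 0 -40 0" --grip_force 45

```text
clock: 10.1
tcp_pos: [0.4543, -0.1333, 0.4444]
tcp_rot: [3.14, -0.002, 0.241]
contact_force: [0.2, -0.3, -1.7]
width: 0.543
finger_force: 45.0
```

Emit:
move_arm --pt "-1 28 -42 0 0" --pt "-1 28 -42 0 0" --pt "-1 28 -42 0 0" --pt "-1 28 -42 0 0" --pt "-1 28 -42 0 0"

```text
clock: 10.72
tcp_pos: [0.5405, 0.1057, 0.4414]
tcp_rot: [3.142, 0.0, 0.241]
contact_force: [0.8, -0.5, -0.7]
width: 0.543
finger_force: 45.0
```

Emit:
move_arm --pt "-1 28 -42 0 0" --pt "-1 28 -41 0 0" --pt "-1 0 0 0 0" --pt "-1 0 0 0 0"

```text
clock: 11.22
tcp_pos: [0.5746, 0.1979, 0.441]
tcp_rot: [3.141, 0.002, 0.241]
contact_force: [0.2, 0.2, -0.6]
width: 0.547
finger_force: 45.0
```

```bash
python3 - <<'E'
from w import *
s,K,W,p,tc=wrist('w6');print(s['tcp_pos'],s['width'],to_tool(s,(.5745,.198,0))*1000)
f=bot.grab_frame('scene');np.savez('scene6.npz',K=f['camera_matrix'],T=f['T'],p=f['pixels'])
a=cv2.resize(p[100:340,160:480],(400,300),interpolation=2);b=cv2.resize(f['pixels'][110:260,320:480],(400,375),interpolation=2)[:300]
cv2.imwrite('pics/c6.png',np.hstack([a,b])[:,:,::-1])
E
```

```text
[0.57458973 0.19787918 0.44098176] 0.547171607287871 [ 6.35135995e-01 -3.23521785e-01  4.40981214e+02]
```

View pics/c6.png

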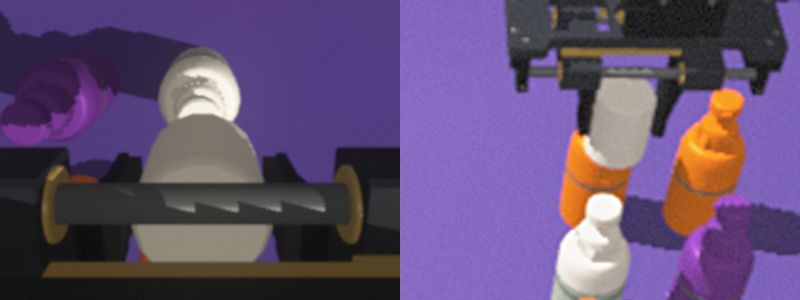

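Emit:
move_arm --pt "-1 0 0 30 0" --pt "-1 0 0 28 0" --pt "-1 0 0 5 0" --pt "-1 0 0 5 0" --pt "-1 0 0 0 0"

```text
clock: 11.95
tcp_pos: [0.5751, 0.1977, 0.3748]
tcp_rot: [3.142, -0.001, 0.24]
contact_force: [-0.2, 0.4, -0.4]
width: 0.543
finger_force: 45.0
```

Emit:
move_arm --pt "-1 0 0 5 0" --pt "-1 0 0 6 0" --pt "-1 0 0 6 0" --pt "-1 0 0 5 0" --pt "-1 0 0 0 0"

```text
clock: 12.58
tcp_pos: [0.5746, 0.198, 0.3509]
tcp_rot: [-3.142, 0.001, 0.241]
contact_force: [-0.1, 1.2, -0.1]
width: 0.546
finger_force: 45.0
```

```bash
python3 - <<'E'
from w import *
s,K,W,p,tc=wrist('w7');print(s['tcp_pos'],s['tcp_rot'],s['contact_force'],s['moment'])
f=bot.grab_frame('scene')
a=cv2.resize(p[60:300,160:480],(400,300),interpolation=2);b=cv2.resize(f['pixels'][140:260,340:460],(400,400),interpolation=2)[:300]
cv2.imwrite('pics/c7.png',np.hstack([a,b])[:,:,::-1])
E
```

```text
[0.57455454 0.19796883 0.3509244 ] [-3.14154387e+00  1.33909285e-03  2.40820948e-01] [-0.12117073  1.18093307 -0.13684416] [-0.0616774   0.0279417  -0.04893902]
```

View pics/c7.png

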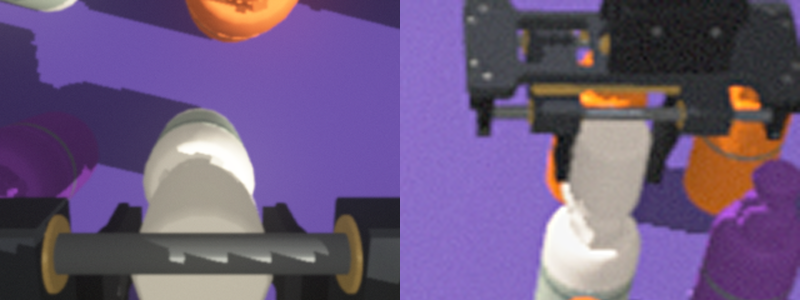

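The cap mouth is round the pump head with no contact. The lateral offset looks small, so I measure it.

```bash
python3 - <<'E'
from w import *
d=np.load('w7.npz');K,W,p=d['K'],d['T'],d['p']
g=cv2.cvtColor(p,cv2.COLOR_RGB2GRAY);h=cv2.cvtColor(p,cv2.COLOR_RGB2HSV)
m=(h[...,1]<70)&(h[...,2]>80)
for r in range(145,245,5):
    x=np.flatnonzero(m[r,250:400])+250
    print(r,x.min() if len(x) else 0,x.max() if len(x) else 0)
print([int(v) for v in np.flatnonzero(m[120:200,320])[:1]+120])
for nm,c,r,z in(('body',(.5745,.198),.031,.098),('bodyB',(.5745,.198),.031,.0),('mouth',(.5751,.1983),.024,.144),('captop',(.5751,.1983),.024,.204)):
    q=np.array([proj(K,W,(c[0]+r*np.cos(a),c[1]+r*np.sin(a),z)) for a in np.linspace(0,6.28,120)]);print(nm,q.min(0).round(1),q.max(0).round(1))
E
```

```text
145 0 0
150 303 334
155 296 341
160 292 346
165 289 349
170 286 351
175 283 354
180 281 356
185 279 358
190 276 360
195 275 362
200 275 363
205 274 363
210 275 363
215 276 362
220 278 363
225 278 364
230 277 366
235 275 368
240 273 370
[146]
body [276.1 161.7] [365.3 247.4]
bodyB [288.8 145.5] [352.8 208.3]
mouth [278.  186.2] [362.8 266.3]
captop [260.  221.5] [380.3 331. ]
```

Emit:
move_arm --pt "-1 -0.5 -1.2 0 0" --pt "-1 0 0 4 0" --pt "-1 0 0 4 0" --pt "-1 0 0 3 0" --pt "-1 0 0 0 0" --grip_force 55

```text
clock: 13.3
tcp_pos: [0.5739, 0.199, 0.3402]
tcp_rot: [-3.142, 0.001, 0.241]
contact_force: [0.3, 0.6, 0.9]
width: 0.547
finger_force: 55.0
```

Emit:
move_arm --pt "-1 0 0 3 0" --pt "-1 0 0 2 0" --pt "-1 0 0 2 0" --pt "-1 0 0 0 0"

```text
clock: 13.8
tcp_pos: [0.5739, 0.199, 0.3335]
tcp_rot: [-3.142, 0.0, 0.241]
contact_force: [-0.7, -0.5, 0.1]
width: 0.544
finger_force: 55.0
```

Emit:
move_arm --pt "-1 0 0 2 0" --pt "-1 0 0 2 0" --pt "-1 0 0 1 0" --pt "-1 0 0 1 0" --pt "-1 0 0 0 0"

```text
clock: 14.42
tcp_pos: [0.5742, 0.1992, 0.3281]
tcp_rot: [-3.141, -0.001, 0.241]
contact_force: [0.4, 1.2, 2.8]
width: 0.541
finger_force: 55.0
```

Emit:
move_arm --pt "-1 0 0 1 0" --pt "-1 0 0 1 0" --pt "-1 0 0 0 0"

```text
clock: 14.8
tcp_pos: [0.5743, 0.1992, 0.3266]
tcp_rot: [-3.141, -0.002, 0.241]
contact_force: [0.3, 2.9, 5.3]
width: 0.547
finger_force: 55.0
```

Emit:
move_arm --pt "-1 0 0 1 0" --pt "-1 0 0 1 0" --pt "-1 0 0 0 0"

```text
clock: 15.18
tcp_pos: [0.5744, 0.1993, 0.3254]
tcp_rot: [-3.141, -0.002, 0.241]
contact_force: [-1.0, 1.8, 8.3]
width: 0.546
finger_force: 55.0
```

Emit:
move_arm --pt "-1 0 0 1 0" --pt "-1 0 0 1 0" --pt "-1 0 0 0 0"

```text
clock: 15.55
tcp_pos: [0.5745, 0.1994, 0.3237]
tcp_rot: [-3.141, -0.003, 0.241]
contact_force: [-2.0, 2.5, 8.7]
width: 0.549
finger_force: 55.0
```

Emit:
move_arm --pt "-1 0 0 1 0" --pt "-1 0 0 1 0" --pt "-1 0 0 0 0"

```text
clock: 15.92
tcp_pos: [0.5739, 0.1989, 0.3192]
tcp_rot: [3.141, 0.001, 0.241]
contact_force: [0.1, 1.7, 0.2]
width: 0.545
finger_force: 55.0
```

The force dropped sharply, which is the click. Next I press onto the ledge and build up a firm push.

Emit:
move_arm --pt "-1 0 0 1 0" --pt "-1 0 0 1 0" --pt "-1 0 0 0 0"

```text
clock: 16.3
tcp_pos: [0.5742, 0.1991, 0.3191]
tcp_rot: [3.142, -0.001, 0.241]
contact_force: [-2.3, 0.2, 8.0]
width: 0.545
finger_force: 55.0
```

Emit:
move_arm --pt "-1 0 0 1 0" --pt "-1 0 0 1 0" --pt "-1 0 0 0 0"

```text
clock: 16.68
tcp_pos: [0.5746, 0.1992, 0.3191]
tcp_rot: [3.141, -0.003, 0.241]
contact_force: [-5.4, -0.1, 16.8]
width: 0.548
finger_force: 55.0
```

Emit:
move_arm --pt "-1 -0.5 0 1 0" --pt "-1 0 0 0 0" --pt "-1 0 0 0 0" --pt "-1 0 0 0 0"

```text
clock: 17.18
tcp_pos: [0.5744, 0.1992, 0.3191]
tcp_rot: [3.141, -0.004, 0.241]
contact_force: [-5.3, -0.3, 20.8]
width: 0.543
finger_force: 55.0
```

```bash
python3 - <<'E'
from bench import bot
import cv2,numpy as np
f=bot.grab_frame('scene')['pixels'];t=bot.grab_frame('top')['pixels']
cv2.imwrite('pics/fin.png',np.hstack([cv2.resize(f[120:310,340:500],(400,475),interpolation=2),cv2.resize(t[100:290,170:330],(400,475),interpolation=2)])[:,:,::-1])
s=bot.observe();print(s['clock'],s['tcp_pos'],s['contact_force'],s['width'])
E
```

```text
17.275 [0.57441718 0.19913464 0.31910726] [-5.42418776  0.67964854 21.18631835] 0.5469951551555411
```

View pics/fin.png

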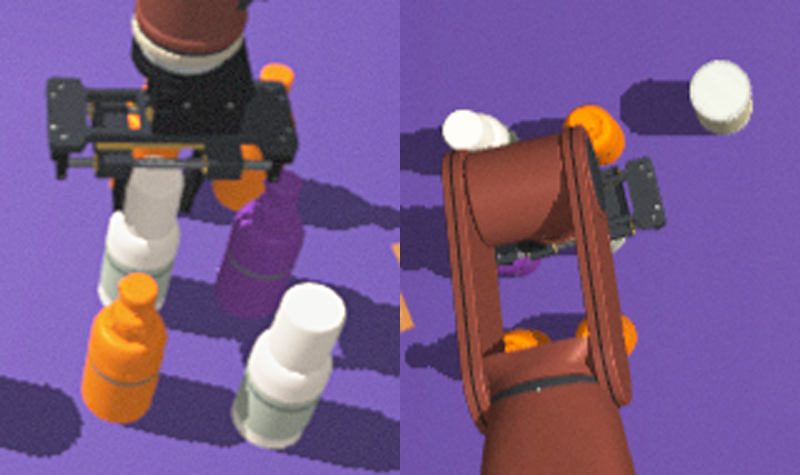

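The picture shows the cap seated on the shoulder at crop (150,215), with the bottle upright. The neighbours have not moved, and the push holds at 21 N.

```bash
python3 -c "
from bench import bot
print(bot.hand_in())"
```

```text
the job is handed in; nothing more can be done
None
```

The pump was pushed fully down (12 mm) and sprang back. The cap then clicked home on the upright bottle, and I handed in at 17.3 s still pushing down with about 21 N; the done bottle and can look unmoved in the last pictures, and the arm never went near the lantern.

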